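Unclamp the parts caddy and hold it up level

TASK

Turn the orange clamp knob about a quarter turn counterclockwise (seen from above), so that its steel toe swings well clear of the tongue of the yellow parts caddy. Then take the caddy by its wooden handle, lift it straight up out of its dock until its underside is about 15 cm above the tabletop, and finish while still holding it there, level and still above the dock, so that I can take it from you. The two parts in it must stay standing in the caddy, and the things lying round about are to be left alone.

Things in the scene. Friction and masses are not known exactly. Their poses are not given: they have to be found in the camera images.
- dock: Aluminium base plate fixed on the table, 240 x 150 x 10 mm, with 26 mm high (from the table) black guides round the caddy's seat. Origin on the tabletop under the centre of the seat; its x axis points from the clamp knob to the seat; the plate reaches from x = -160 to +80 mm. The knob's axis stands at x = -115 mm, y = 0. It may stand turned by up to 0.5 rad.
- clamp (a joint): Turn of the clamp knob, rad. 0: the steel toe points along the dock's +x axis, over the caddy's tongue; grows counterclockwise seen from above, up to the stop at 1.57. It starts between 0 and 0.25. The toe is clear of the tongue from about 1.0; stays where it is left; light friction (0.05 N m).
- clamp_grip (a point): Point on the clamp knob's vertical axis, in the middle of its upright orange grip bar, 59.5 mm above the table. The bar is 50 mm long, 14 mm thick and 36 mm high (36.5 to 72.5 mm above the table), above a black disc of 50 mm diameter. The point's x axis runs along the bar and turns with the knob (bar parallel to the toe).
- caddy: Yellow open parts caddy with a wooden handle, loose, about 0.35 kg (may differ by a quarter), 130 (x) x 120 (y) mm, rim 22 mm high, floor 4 mm thick, a low divider along x and a steel tongue 30 mm wide and 8 mm thick sticking out 21 mm at its -x side. Origin at the centre of its underside, which starts 10 mm above the table on the dock, with its axes along the dock's. About 2.5 mm play in the guides.
- caddy_handle (a point): Centre of the caddy's wooden handle bar, 96 mm above the caddy's underside. The bar is 80 mm long along the caddy's x, 14 mm thick along y and 28 mm high, on two uprights at x = +-30 mm; its underside is 82 mm above the caddy's underside.
- capacitor: Blue upright cylinder, 25 mm in diameter, 40 mm high, 40 g, standing loose in one of the caddy's two bays, on either side of the divider. Origin at the centre of its underside, z up along it.
- heatsink: Small black finned heat sink, 30 x 35 x 20 mm, 50 g, lying loose in the other bay. Origin at the centre of its underside, z up.
- tool_battery: Bystander: dark green cordless tool battery, 100 x 66 x 61 mm, loose. Origin at the centre of its underside.
- pliers: Bystander: pliers with blue grips, 164 x 58 x 15 mm, lying loose. Origin at the centre of its underside.
- solder_spool: Bystander: blue and white spool, 57 mm in diameter, 42 mm high, standing loose. Origin at the centre of its underside.
Mind the look-alikes: they are no part of the job. Leave any purple or red look-alike of the capacitor alone.

How it is judged:
By the outcome, as a careful person would: the job done as asked, in the order asked, and still so for the second after the job is handed in, while the arm keeps its last pose, push and grip.
It also fails if it takes over 51 s, if anything falls off the work surface, if the arm or the gripper's body presses on something with over 40 N, if the wrist force passes 120 N, or if a joint passes its speed limit or range.

ROBOT

A 6-joint arm with a two-finger parallel gripper is mounted at the origin on the work surface; the furniture and walls round the work are solid. World frame = base frame: x ahead of the robot, y to its left, z up, the work surface at z = 0. Lengths are in m, angles in rad, forces in N, time in s.
With the tool pointing down it reaches from about 0.3 to 0.875 m from the base axis. Payload 6.4 kg.
Tool frame: the origin (TCP) lies between the finger pads; the fingertips stand 8 mm ahead of it and the grasp point (between the pads) lies 11 mm behind it (ctrl.finger_overhang is the distance from the TCP to the fingertips, in m); z points along the fingers, y is the line along which they close (so a half turn about z gives the same grasp; the last joint's range is limited). The gripper opens to 85 mm and grips with 20 to 120 N. Pads are 22 mm wide; open, the fingers measure 114 mm over their backs; the gripper's body (76 mm by 85 mm) begins 54 mm behind the grasp point. The pads swing forward as they close: fully open they stand 13 mm farther back than shut.
Start: joints at [-1.31, 0.181, 1.607, -0, 1.354, -0.206], TCP at [0.259, -0.513, 0.239] pointing down, gripper open.
Joint ranges: [-2.99, 2.99], [-0.89, 2.07], [0.3, 2.58], [-1.14, 4.28], [0, 2.63], [-3.12, 3.12]. Speed limits (rad/s): [2.57, 2.57, 3.01, 3.14, 3.14, 3.14].

INTERFACE

Orientations are given as a unit quaternion [w, x, y, z].
In Python, from bench import ctrl, camera gives the robot as it stands.
- The arm moves only by the shell command python3 -m pendant 'ROWS' [OPENING]. ROWS is JSON, a list of rows, each a list of 6 numbers: the shift along the world's x, y, z normalised to -1 to 1, where 1 is 200 mm, then the turn, a rotation vector about the world's x, y, z normalised to -1 to 1, where 1 is pi/2 rad. In form: [[dx, dy, dz, rx, ry, rz], ...]. A call has exactly 10 rows; each row shifts and turns the commanded pose from where the row before left it; what a row does not reach is not made up. A row lasts 1/8 s, in which the tool goes at most 62.5 mm and 10.7 degrees, less where a joint would pass 70% of its speed; a pose out of reach is approached as far as the arm can. A call with a number of a shift or a turn outside -1 to 1 is refused whole. A call with a gripper value outside its range is refused whole. OPENING is the opening, from -1 (shut) to 1 (fully open), set as the call begins (- or left out, the last holds). The fingers move at their own pace and stop on an object; the grip force is fixed at half the most. Time passes only in rows, so rows that do not move let the fingers close, or fill a call up. It gives the time, the measured TCP pose, the force, the opening and the grip force at its end, in the units of the state.
- ctrl.get_obs(): the state, without advancing time (a new reading comes with each control period).
- camera(name): name is "scene" or "top" or "wrist"; returns a dict with "color" (384x512x3 uint8, blue, green, red), "fx", "fy", "cx", "cy" (pixels), "xyz" and "rotation" of the camera in the world; the wrist camera has in their place "hand_eye" (4x4, takes a point from camera to tool coordinates, whose origin is the TCP and whose axes are the flange's). Camera axes: x right, y down, z forward; pixel columns grow to the right and rows downward; lengths in m; the calibration is good to about 2 mm. The wrist camera is an equidistant fisheye: a pixel r from the principal point sees the ray r / f radians off the axis. A picture is of the moment at which its call begins: read the wrist's pose just before it. There is no depth.
- ctrl.hand_in(): hands the job in; it is judged then, once.
The state is a dict: "time_s": time; "q": joint angles; "dq": joint speeds; "joint_efforts": joint torques, N m; "eef_pos": TCP position; "eef_rot": TCP orientation; "wrist_force": force on the tool from outside, world axes, zero at the start; "torque": the same for the moment, N m; "opening": opening from 0.0 (shut) to 1.0 (fully open); "grasp_force": force on a finger pad.
Only numpy, scipy, OpenCV 4.12 (cv2) and the standard library are available. Lean on these libraries where they do the work, as an engineer would, in place of code of your own. Each camera call takes 0.05 s, during which the arm holds its last target. There are 200 camera calls.

## Working session

There is one attempt and no reset: what is moved stays moved. The work goes in short steps, Python scripts to look and compute and a shell command to move; the robot and the scene stay as the last step left them, time stands still between calls to the robot, and variables do not carry over. Pictures are saved under pics/ and viewed, at most 10 in all, crops included, and the job is handed in when it is done.

```bash
mkdir -p pics; python3 - <<'E'
from bench import ctrl,camera
import cv2,numpy as np
o=ctrl.get_obs();print({k:np.round(v,3).tolist() for k,v in o.items()})
for n in("scene","top"):
    c=camera(n);cv2.imwrite(f"pics/{n}0.png",c["color"]);print(n,[c[k] for k in("fx","fy","cx","cy")],np.round(c["xyz"],3),np.round(c["rotation"],3).tolist())
a=cv2.imread("pics/scene0.png");b=cv2.imread("pics/top0.png")
E
```

```text
{'time_s': 0.0, 'q': [-1.31, 0.182, 1.608, -0.0, 1.354, -0.206], 'dq': [-0.0, -0.0, -0.001, -0.001, -0.001, -0.0], 'joint_efforts': [0.0, -44.486, -35.134, -0.0, 0.009, 0.0], 'eef_pos': [0.259, -0.513, 0.238], 'eef_rot': [-0.001, 0.973, 0.231, -0.0], 'wrist_force': [0.781, 0.606, 0.581], 'torque': [-0.027, 0.023, -0.031], 'grasp_force': 0.0, 'opening': 1.002}
scene [443.23149505716583, 443.23149505716583, 258.41651673995676, 191.63511702977507] [-0.385 -0.483  0.632] [-0.419, 0.729, -0.466, 0.277]
top [489.50294279224875, 489.50294279224875, 260.0958353659147, 198.2955815939785] [ 0.319 -0.093  1.411] [0.043, -0.699, 0.713, -0.035]
```

View pics/scene0.png

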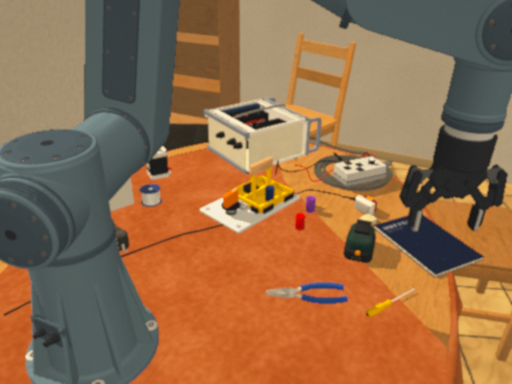

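View pics/top0.png

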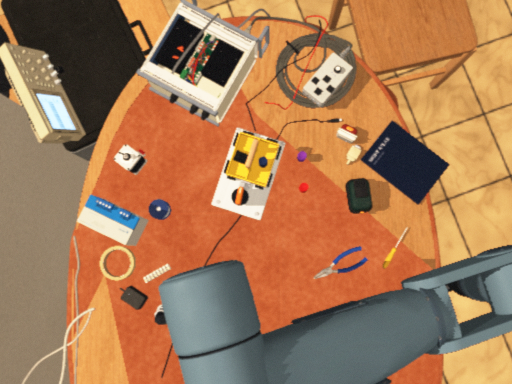

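The scene picture shows the dock with the orange knob (232,203) and the yellow caddy (265,195). In the top picture the knob is at (241,196) and the caddy at (253,160). The purple and red look-alikes stand at (302,156) and (303,187) there, and the spool is at (159,209). Next I'll take a close crop and write ray-casting helpers.

```bash
cat > h.py <<'E'
import numpy as np,cv2
from scipy.spatial.transform import Rotation as R
from bench import ctrl,camera
def rot(q): return R.from_quat(np.r_[q[1:],q[0]])
def ray(c,uv,obs=None):
    uv=np.atleast_2d(np.array(uv,float)); d=(uv-[c["cx"],c["cy"]])/[c["fx"],c["fy"]]
    if obs is None:
        d=np.c_[d,np.ones(len(d))]; return np.array(c["xyz"]),rot(c["rotation"]).apply(d)
    th=np.linalg.norm(d,axis=1,keepdims=True); d=np.c_[d/np.maximum(th,1e-9)*np.sin(th),np.cos(th)]
    H=np.array(c["hand_eye"]);r=rot(obs["eef_rot"])
    return r.apply(H[:3,3])+obs["eef_pos"], r.apply(d@H[:3,:3].T)
def plane(o,d,z): return o+d*((z-o[2])/d[:,2:])
def tri(o1,d1,o2,d2):
    A=np.c_[d1,-d2,np.cross(d1,d2)]; s=np.linalg.solve(A,o2-o1)
    return (o1+s[0]*d1+o2+s[1]*d2)/2, np.linalg.norm(s[2]*np.cross(d1,d2))
E
python3 - <<'E'
from h import *
a=cv2.imread("pics/top0.png")[120:226,205:320];b=cv2.imread("pics/scene0.png")[145:240,190:330]
a=cv2.resize(a,(410,378),interpolation=cv2.INTER_CUBIC);b=cv2.resize(b,(390,265),interpolation=cv2.INTER_CUBIC)
f=np.zeros((378,800,3),np.uint8);f[:,:410]=a;f[:265,410:]=b;cv2.imwrite("pics/crop0.png",f)
t=camera("top");hsv=cv2.cvtColor(t["color"],cv2.COLOR_BGR2HSV)
print(hsv[195,241],hsv[160,253], hsv[205,255])
m=cv2.inRange(hsv,(0,0,130),(179,60,255));m[:,:200]=0;m[:,295:]=0;m[:120]=0;m[225:]=0
m2=cv2.inRange(hsv,(22,120,100),(35,255,255));m2[:,:200]=0;m2[:,300:]=0;m2[:120]=0;m2[225:]=0
pts=np.argwhere((m|m2)>0)[:,::-1]
k=cv2.morphologyEx(m|m2,cv2.MORPH_CLOSE,np.ones((9,9)));cs,_=cv2.findContours(k,0,2);c=max(cs,key=cv2.contourArea)
bx=cv2.boxPoints(cv2.minAreaRect(c));P=plane(*ray(t,bx),.01)
print(bx.round(1).tolist(),P.round(3).tolist())
for i in range(4):
    e=P[(i+1)%4]-P[i];print(np.linalg.norm(e).round(3),np.arctan2(e[1],e[0]).round(3))
print(P.mean(0))
E
```

```text
[ 10 220 216] [ 20 208 201] [ 21  33 227]
[[211.0, 204.0], [236.8000030517578, 126.5999984741211], [285.1000061035156, 142.6999969482422], [259.29998779296875, 220.10000610351562]] [[0.461, 0.061, 0.01], [0.687, -0.016, 0.01], [0.636, -0.157, 0.01], [0.412, -0.077, 0.01]]
0.239 -0.33
0.149 -1.92
0.238 2.801
0.147 1.229
[ 0.54928093 -0.0472962   0.01      ]
```

View pics/crop0.png

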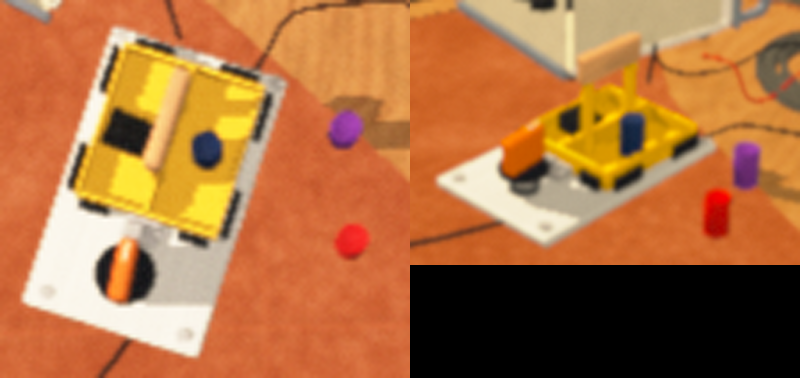

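The close crop confirms the choice: the orange bar on its black disc at crop (123,270), the tan handle bar at (167,118) on the yellow caddy, the heat sink at (127,132) and the blue capacitor at (207,150). The purple and red cylinders stand apart and aren't part of the job. From the plate outline the dock yaw is about -0.335, the knob is at about (0.478,-0.023) and the seat at about (0.587,-0.060). I'll move above the knob and look.

```bash
python3 -m pendant '[[0.11,0.245,0.03,0,0,-0.038],[0.11,0.245,0.03,0,0,-0.038],[0.11,0.245,0.03,0,0,-0.038],[0.11,0.245,0.03,0,0,-0.038],[0.11,0.245,0.03,0,0,-0.038],[0.11,0.245,0.03,0,0,-0.038],[0.11,0.245,0.03,0,0,-0.038],[0.11,0.245,0.03,0,0,-0.038],[0.11,0.245,0.03,0,0,-0.038],[0.11,0.245,0.03,0,0,-0.038]]' 1
cat > snap.py <<'E'
from h import *
import pickle,sys
o=ctrl.get_obs();c=camera("wrist");pickle.dump((o,c),open(sys.argv[1]+".pkl","wb"));cv2.imwrite(f"pics/{sys.argv[1]}.png",c["color"])
print(np.round(o["eef_pos"],4),np.round(o["eef_rot"],4),c["fx"],c["cx"],c["cy"])
E
python3 snap.py w1
```

```text
time_s: 1.4
eef_pos: [0.4791, -0.0217, 0.2994]
eef_rot: [0.0, 0.998, -0.066, 0.0]
wrist_force: [0.8, -0.5, -0.3]
opening: 0.995
grasp_force: 0.0
[ 0.4791 -0.0217  0.2994] [ 1.000e-04  9.978e-01 -6.600e-02  1.000e-04] 297.3186396354542 261.07062062488933 192.54264039156294
```

View pics/w1.png

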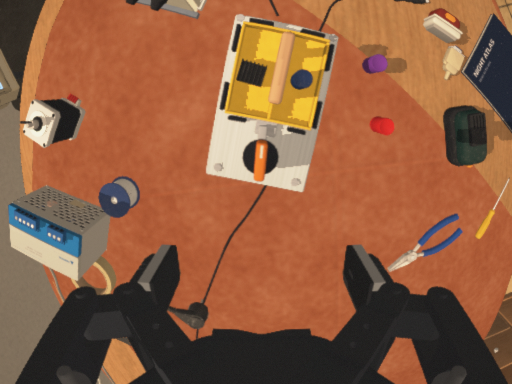

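The wrist view shows the knob's orange bar at (261,160) with the steel toe over the tongue at (268,130), the handle at (283,68), the capacitor at (302,79) and the heat sink at (252,72). I'll shift for a second view and triangulate.

```bash
python3 -m pendant '[[-0.03,-0.08,-0.06,0,0,0],[-0.03,-0.08,-0.06,0,0,0],[-0.03,-0.08,-0.06,0,0,0],[-0.03,-0.08,-0.06,0,0,0],[-0.03,-0.08,-0.06,0,0,0],[0,0,0,0,0,0],[0,0,0,0,0,0],[0,0,0,0,0,0],[0,0,0,0,0,0],[0,0,0,0,0,0]]' 1
python3 snap.py w2
cat > meas.py <<'E'
from h import *
import pickle,sys
def feats(n):
    o,c=pickle.load(open(n+".pkl","rb"));hsv=cv2.cvtColor(c["color"],cv2.COLOR_BGR2HSV)
    # region: dock plate (largest pale blob) hull
    pale=cv2.inRange(hsv,(0,0,120),(179,70,255));yel=cv2.inRange(hsv,(21,150,110),(35,255,255))
    cy=max(cv2.findContours(cv2.morphologyEx(yel,cv2.MORPH_CLOSE,np.ones((15,15))),0,2)[0],key=cv2.contourArea)
    reg=np.zeros_like(pale);cv2.drawContours(reg,[cv2.convexHull(cy)],-1,255,-1)
    big=cv2.dilate(reg,np.ones((141,141)))
    out={}
    hand=cv2.inRange(hsv,(8,60,120),(20,165,255))&cv2.dilate(reg,np.ones((61,61)))
    orange=cv2.inRange(hsv,(7,190,150),(16,255,255))&big
    for k,m in(("handle",hand),("knob",orange)):
        m=cv2.morphologyEx(m,cv2.MORPH_OPEN,np.ones((3,3)))
        cs=[q for q in cv2.findContours(m,0,2)[0] if cv2.contourArea(q)>60]
        print(n,k,[(np.round(cv2.minAreaRect(q)[0]).tolist(),np.round(cv2.minAreaRect(q)[1]).tolist(),cv2.contourArea(q)) for q in sorted(cs,key=cv2.contourArea)[-4:]])
        out[k]=(m,cs)
    return o,c,out
if __name__=="__main__":
    for n in sys.argv[1:]: feats(n)
E
python3 meas.py w1 w2
python3 -c "
import cv2
im=cv2.imread('pics/w2.png')
cv2.imwrite('pics/w2c.png',cv2.resize(im[0:230,100:400],None,fx=2.6,fy=2.6))"
```

```text
time_s: 2.7
eef_pos: [0.449, -0.1032, 0.2395]
eef_rot: [0.0, 0.998, -0.065, 0.0]
wrist_force: [0.5, -0.1, 0.1]
opening: 0.999
grasp_force: 0.0
[ 0.449  -0.1032  0.2395] [ 1.000e-04  9.979e-01 -6.460e-02  2.000e-04] 297.3186396354542 261.07062062488933 192.54264039156294
w1 handle [([200.0, 104.0], [29.0, 10.0], 196.0), ([312.0, 4.0], [34.0, 19.0], 364.5), ([342.0, 26.0], [43.0, 32.0], 895.0), ([281.0, 67.0], [14.0, 73.0], 895.5)]
w1 knob [([260.0, 161.0], [11.0, 37.0], 233.0)]
w2 handle [([126.0, 96.0], [37.0, 15.0], 301.0), ([191.0, 43.0], [21.0, 85.0], 1607.5)]
w2 knob [([181.0, 156.0], [43.0, 12.0], 371.0)]
```

View pics/w2c.png

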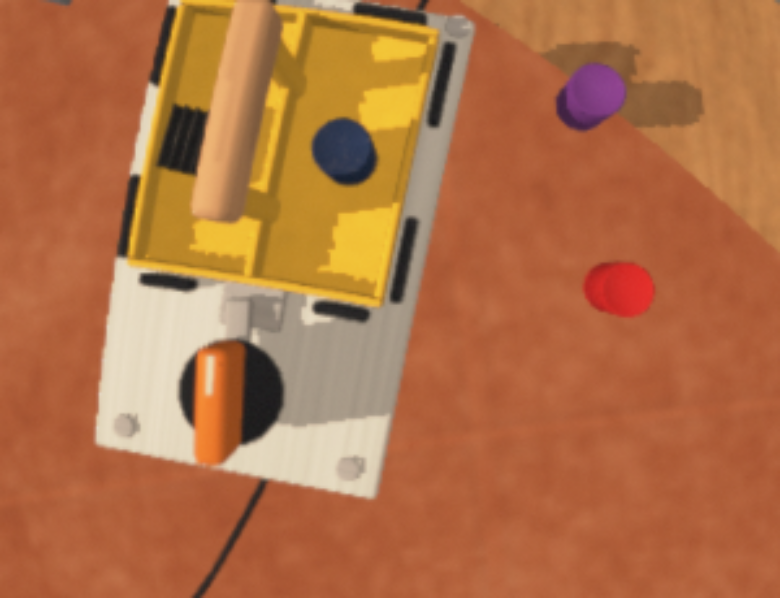

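The second view shows the bar at pixel about (184,155) and the handle at about (190,42), both clear of clutter. Now I'll triangulate their ends.

```bash
python3 - <<'E'
from meas import *
F={n:feats(n) for n in("w1","w2")}
E={}
for n,(o,c,f) in F.items():
    for k in("handle","knob"):
        cs=f[k][1]
        q=max([q for q in cs if max(cv2.minAreaRect(q)[1])>2*min(cv2.minAreaRect(q)[1])],key=cv2.contourArea)
        b=cv2.boxPoints(cv2.minAreaRect(q)); b=b[np.argsort(b[:,1])]
        e=np.array([b[:2].mean(0),b[2:].mean(0),b.mean(0)]); E[n,k]=ray(c,e,o); print(n,k,e.round(1).tolist())
for k in("handle","knob"):
    o1,d1=E["w1",k];o2,d2=E["w2",k]
    for i,l in enumerate(("far","near","mid")):
        p,g=tri(o1,d1[i],o2,d2[i]);print(k,l,p.round(4),"gap",round(g,4))
    for n in("w1","w2"):
        P=plane(*E[n,k],.12 if k=="handle" else .0725);v=P[0]-P[1];print(k,n,"top plane",P.round(3).tolist(),"len",np.linalg.norm(v).round(3),"yaw",np.arctan2(v[1],v[0]).round(3))
E
```

```text
w1 handle [([200.0, 104.0], [29.0, 10.0], 196.0), ([312.0, 4.0], [34.0, 19.0], 364.5), ([342.0, 26.0], [43.0, 32.0], 895.0), ([281.0, 67.0], [14.0, 73.0], 895.5)]
w1 knob [([260.0, 161.0], [11.0, 37.0], 233.0)]
w2 handle [([126.0, 96.0], [37.0, 15.0], 301.0), ([191.0, 43.0], [21.0, 85.0], 1607.5)]
w2 knob [([181.0, 156.0], [43.0, 12.0], 371.0)]
w1 handle [[288.79998779296875, 31.700000762939453], [273.5, 103.0999984741211], [281.1000061035156, 67.4000015258789]]
w1 knob [[261.29998779296875, 142.10000610351562], [258.20001220703125, 179.1999969482422], [259.70001220703125, 160.60000610351562]]
w2 handle [[199.3000030517578, 1.0], [181.8000030517578, 84.4000015258789], [190.5, 42.70000076293945]]
w2 knob [[181.0, 134.0], [181.0, 177.0], [181.0, 155.5]]
handle far [ 0.6282 -0.0711  0.1095] gap 0.0018
handle near [ 0.5519 -0.0449  0.1085] gap 0.0
handle mid [ 0.5896 -0.058   0.1072] gap 0.0011
handle w1 top plane [[0.627, -0.07, 0.12], [0.552, -0.044, 0.12], [0.589, -0.057, 0.12]] len 0.079 yaw -0.333
handle w2 top plane [[0.623, -0.072, 0.12], [0.551, -0.048, 0.12], [0.586, -0.06, 0.12]] len 0.077 yaw -0.326
knob far [ 0.5048 -0.0253  0.0679] gap 0.0011
knob near [ 0.4573 -0.0151  0.064 ] gap 0.0004
knob mid [ 0.4814 -0.0203  0.0655] gap 0.0007
knob w1 top plane [[0.506, -0.026, 0.073], [0.46, -0.015, 0.073], [0.483, -0.021, 0.073]] len 0.047 yaw -0.214
knob w2 top plane [[0.505, -0.026, 0.073], [0.459, -0.018, 0.073], [0.482, -0.022, 0.073]] len 0.046 yaw -0.19
```

Both heights agree with the text. The knob axis is at about (0.481,-0.021) with the bar at yaw -0.205, so the clamp stands at about 0.13. The handle centre is at (0.589,-0.059), yaw -0.33. Descending on the knob now.

```bash
python3 -m pendant '[[0.05,0.14,0,0,0,-0.016],[0.05,0.14,0,0,0,-0.016],[0.055,0.13,0,0,0,-0.016],[0,0,-0.15,0,0,0],[0,0,-0.16,0,0,0],[0,0,-0.16,0,0,0],[0,0,-0.16,0,0,0],[0,0,-0.16,0,0,0],[0,0,-0.158,0,0,0],[0,0,0,0,0,0]]' 1
python3 -m pendant '[[0,0,0,0,0,0],[0,0,0,0,0,0],[0,0,0,0,0,0],[0,0,0,0,0,0],[0,0,0,0,0,0],[0,0,0,0,0,0],[0,0,0,0,0,0],[0,0,0,0,0,0],[0,0,0,0,0,0],[0,0,0,0,0,0]]' -1
```

```text
time_s: 4.0
eef_pos: [0.4777, -0.0207, 0.0476]
eef_rot: [-0.001, 0.995, -0.102, -0.003]
wrist_force: [-0.1, -0.5, -0.1]
opening: 1.0
grasp_force: 0.0
time_s: 5.25
eef_pos: [0.4804, -0.0207, 0.0506]
eef_rot: [-0.001, 0.995, -0.103, 0.001]
wrist_force: [0.1, 5.2, 5.8]
opening: 0.15
grasp_force: 58.8
```

```bash
python3 -m pendant '[[0,0,0,0,0,0.083],[0,0,0,0,0,0.083],[0,0,0,0,0,0.083],[0,0,0,0,0,0.083],[0,0,0,0,0,0.083],[0,0,0,0,0,0.083],[0,0,0,0,0,0.083],[0,0,0,0,0,0.083],[0,0,0,0,0,0.083],[0,0,0,0,0,0.083]]'
```

```text
time_s: 6.5
eef_pos: [0.4808, -0.0213, 0.0506]
eef_rot: [0.0, 0.852, 0.524, 0.001]
wrist_force: [1.7, 2.5, 3.8]
opening: 0.154
grasp_force: 58.5
```

The yaw is 1.10, so the clamp is at about 1.43. Release, rise, and check.

```bash
python3 -m pendant '[[0,0,0,0,0,0],[0,0,0,0,0,0],[0,0,0,0,0,0],[0,0,0.05,0,0,0],[0,0,0.15,0,0,0],[0,0,0.2,0,0,0],[0,0,0.2,0,0,0],[0,0,0.2,0,0,0],[0,0,0.15,0,0,0],[0,0,0,0,0,0]]' 0
python3 -m pendant '[[0,-0.03,0,0,0,-0.101],[0,-0.03,0,0,0,-0.101],[0,-0.03,0,0,0,-0.101],[0,-0.03,0,0,0,-0.101],[0,-0.03,0,0,0,-0.101],[0,-0.03,0,0,0,-0.101],[0,0,0,0,0,-0.101],[0,0,0,0,0,-0.101],[0,0,0,0,0,-0.102],[0,0,0,0,0,0]]' 1
python3 snap.py w3; python3 - <<'E'
from meas import *
o,c,f=feats("w3")
for k,z in(("handle",.12),("knob",.0725)):
    q=max([q for q in f[k][1] if max(cv2.minAreaRect(q)[1])>2*min(cv2.minAreaRect(q)[1])],key=cv2.contourArea)
    b=cv2.boxPoints(cv2.minAreaRect(q));P=plane(*ray(c,b,o),z);e=sorted([P[1]-P[0],P[2]-P[1]],key=np.linalg.norm)[1]
    print(k,P.mean(0).round(4),np.linalg.norm(e).round(3),np.arctan2(e[1],e[0]).round(3))
E
```

```text
time_s: 7.75
eef_pos: [0.4814, -0.0219, 0.2431]
eef_rot: [0.002, 0.853, 0.522, 0.002]
wrist_force: [0.5, 0.2, -0.2]
opening: 0.501
grasp_force: 0.0
time_s: 9.0
eef_pos: [0.4791, -0.0573, 0.2387]
eef_rot: [-0.0, 0.986, -0.164, -0.001]
wrist_force: [-0.4, 0.2, 0.4]
opening: 1.0
grasp_force: 0.0
[ 0.4791 -0.0573  0.2387] [-2.000e-04  9.864e-01 -1.643e-01 -9.000e-04] 297.3186396354542 261.07062062488933 192.54264039156294
w3 handle [([194.0, 14.0], [9.0, 9.0], 60.5), ([156.0, 138.0], [23.0, 13.0], 229.5), ([294.0, 10.0], [20.0, 35.0], 444.0), ([221.0, 70.0], [89.0, 18.0], 1538.5)]
w3 knob [([229.0, 184.0], [43.0, 12.0], 349.0)]
handle [ 0.589  -0.0591  0.12  ] 0.078 2.808
knob [ 0.4815 -0.0218  0.0725] 0.045 -2.032
```

View pics/w3.png

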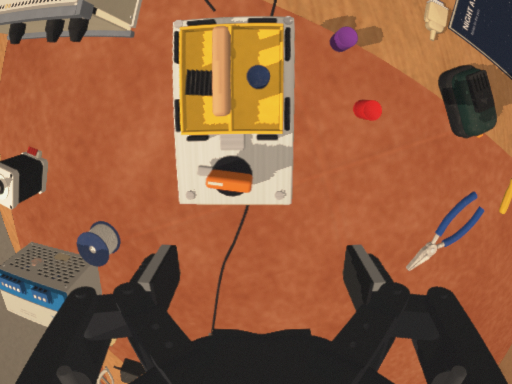

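The picture shows the knob bar at (229,182), now across the dock, with the toe off to the side at (204,170) and the tongue at (231,142) free; measured clamp about 1.44. The parts are undisturbed and the handle is at (0.589,-0.059), yaw -0.333. Going to the handle.

```bash
python3 -m pendant '[[0.18,0,0,0,0,0],[0.18,-0.005,0,0,0,0],[0.19,-0.005,0,0,0,0],[0,0,-0.13,0,0,0],[0,0,-0.15,0,0,0],[0,0,-0.15,0,0,0],[0,0,-0.15,0,0,0],[0,0,-0.09,0,0,0],[0,0,-0.05,0,0,0],[0,0,0,0,0,0]]' 1
python3 -m pendant '[[0,0,0,0,0,0],[0,0,0,0,0,0],[0,0,0,0,0,0],[0,0,0,0,0,0],[0,0,0,0,0,0],[0,0,0,0,0,0],[0,0,0,0,0,0],[0,0,0,0,0,0],[0,0,0,0,0,0],[0,0,0,0,0,0]]' -1
```

```text
time_s: 10.3
eef_pos: [0.5897, -0.0595, 0.0955]
eef_rot: [-0.0, 0.986, -0.164, -0.0]
wrist_force: [0.4, 0.1, 0.7]
opening: 0.995
grasp_force: 0.0
time_s: 11.55
eef_pos: [0.59, -0.0593, 0.0959]
eef_rot: [-0.0, 0.986, -0.165, 0.0]
wrist_force: [1.5, 4.5, 3.1]
opening: 0.156
grasp_force: 61.5
```

Gripped. Lifting slowly by 140 mm (0.70 units).

```bash
python3 -m pendant '[[0,0,0.01,0,0,0],[0,0,0.02,0,0,0],[0,0,0.03,0,0,0],[0,0,0.04,0,0,0],[0,0,0.04,0,0,0],[0,0,0.04,0,0,0],[0,0,0.04,0,0,0],[0,0,0.04,0,0,0],[0,0,0.04,0,0,0],[0,0,0.04,0,0,0]]'
python3 -m pendant '[[0,0,0.04,0,0,0],[0,0,0.05,0,0,0],[0,0,0.05,0,0,0],[0,0,0.05,0,0,0],[0,0,0.05,0,0,0],[0,0,0.05,0,0,0],[0,0,0.03,0,0,0],[0,0,0.02,0,0,0],[0,0,0.02,0,0,0],[0,0,0,0,0,0]]'
python3 -m pendant '[[0,0,0,0,0,0],[0,0,0,0,0,0],[0,0,0,0,0,0],[0,0,0,0,0,0],[0,0,0,0,0,0],[0,0,0,0,0,0],[0,0,0,0,0,0],[0,0,0,0,0,0],[0,0,0,0,0,0],[0,0,0,0,0,0]]'
python3 snap.py w4; python3 - <<'E'
from h import *
c=camera("scene")["color"];t=camera("top")["color"];cv2.imwrite("pics/s4.png",np.hstack([cv2.resize(c[90:240,190:330],(400,428)),cv2.resize(t[80:230,190:330],(400,428))]))
E
```

```text
time_s: 12.8
eef_pos: [0.5898, -0.0595, 0.1642]
eef_rot: [-0.0, 0.986, -0.165, -0.0]
wrist_force: [0.0, -0.1, -5.1]
opening: 0.15
grasp_force: 60.4
time_s: 14.05
eef_pos: [0.5899, -0.0595, 0.2359]
eef_rot: [0.0, 0.986, -0.165, 0.0]
wrist_force: [0.7, 0.2, -4.5]
opening: 0.152
grasp_force: 60.4
time_s: 15.3
eef_pos: [0.5898, -0.0595, 0.2357]
eef_rot: [-0.0, 0.986, -0.165, -0.0]
wrist_force: [-0.2, -0.4, -5.0]
opening: 0.151
grasp_force: 60.4
[ 0.5898 -0.0595  0.2357] [-0.      0.9863 -0.1649 -0.    ] 297.3186396354542 261.07062062488933 192.54264039156294
```

View pics/s4.png

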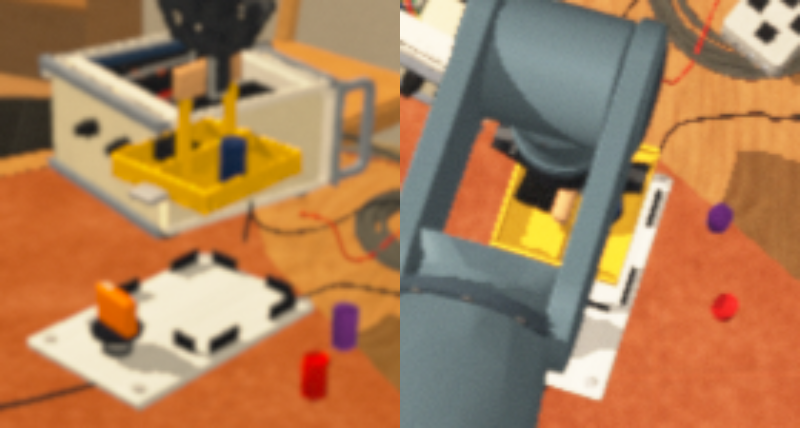

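View pics/w4.png

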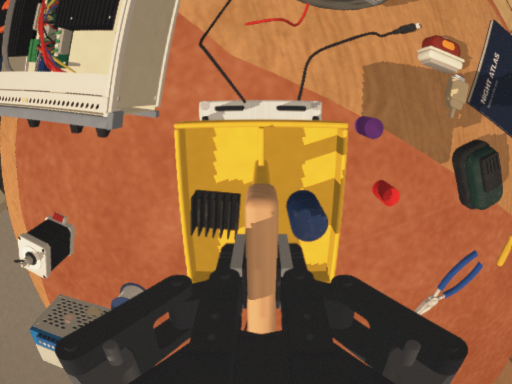

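The pictures show the caddy held above the dock and level, its handle at (262,255) in the wrist view. The capacitor stands at (306,215) and the heat sink is in its bay at (215,212). The knob is turned and the bystanders are untouched. The lift was 140 mm, so the underside is about 150 mm above the table.

```bash
python3 -c "
from bench import ctrl
print(ctrl.hand_in())"
```

```text
the job is handed in; nothing more can be done
None
```

The clamp knob is turned to about 1.44 rad, so the toe is clear, and the arm is holding the caddy level and still above the dock, underside about 15 cm up and both parts standing; the job is handed in.

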